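Turn a slide holder face up with a lifter

ROBOT

A 6-joint arm with a two-finger parallel gripper is mounted at the origin on a cart in front of the work surface, level with it; the furniture and walls round the work are solid. World frame = base frame: x ahead of the robot, y to its left, z up, the work surface at z = 0. Lengths are in m, angles in degrees, forces in N, time in s.
With the tool pointing down it reaches from about 0.4 to 0.825 m from the base axis. Payload 7 kg.
Tool frame: the origin (TCP) lies midway between the tips of the shut fingers; the grasp point (between the pads) lies r.pinch_z behind it (r.pinch_z is the distance from the TCP to the grasp point, in m); z points along the fingers, y is the line along which they close (so a half turn about z gives the same grasp; the last joint's range is limited). The gripper opens to 88 mm and grips with 3 to 60 N. Pads are 19 mm wide; open, the fingers measure 130 mm over their backs; the gripper's body (78 mm by 193 mm) begins 47 mm behind the grasp point.
Start: joints at [-59.353, 20.546, 0.682, 0, -70.136, -16.507], TCP at [0.165, -0.655, 0.227] pointing down, gripper open.
Joint ranges: [-176.03, 176.03], [-82.01, 121.73], [-58.28, 71.71], [-173.87, 95.51], [-174.79, -0.11], [-173.66, 173.66]. Speed limits (degrees/s): [136.94, 136.94, 172.46, 180, 180, 180].

INTERFACE

Orientations are given as [roll, pitch, yaw] about the fixed x, y, z axes, in that order (R = Rz(yaw) Ry(pitch) Rx(roll)).
In Python, from plant import r, optics, job gives the robot as it stands.
- The arm moves only by the shell command python3 -m crank 'ROWS' [FORCE]. ROWS is JSON, a list of rows, each an object with "xyz": the shift along the tool's x, y, z in units of 30 mm (1.0 is 30 mm), a list of three; "delta_rot": the turn, a rotation vector about the tool's x, y, z in degrees, a list of three; "claw": the closure, from 0 (fully open) to 1 (shut). A call has 1 to 20 rows; each row is the pose to reach, as a shift and turn from the pose commanded when the call began, along the tool's axes at that moment; what a row does not reach only later rows make up. A row lasts 1/8 s, in which the tool goes at most 62.5 mm and 10.7 degrees, less where a joint would pass 70% of its speed; a pose out of reach is approached as far as the arm can. A call with a gripper value outside its range is refused whole. The fingers move at their own pace and stop on an object; FORCE is the grip in N (left out, the last holds). Time passes only in rows, so rows that repeat a pose let the fingers close. It gives the time, the measured TCP pose, the force, the opening and the grip force at its end, in the units of the state.
- r.get_state(): the state, without advancing time (a new reading comes with each control period).
- optics.capture(name): name is "side" or "top" or "wrist"; returns a dict with "img" (420x560x3 uint8, blue, green, red), "fovy" (degrees; the focal length in pixels is half the picture's height over the tangent of half this angle, whatever the lens; pixels are square), "cx", "cy" (the principal point, pixels), "dist" ([k1, k2, p1, p2, k3] as OpenCV has them; the pictures are not rectified), "eye" and "rotation" of the camera in the world; the wrist camera has in their place "hand_eye" (4x4, takes a point from camera to tool coordinates, whose origin is the TCP and whose axes are the flange's). Camera axes: x right, y up, looking along -z (the intrinsics and any distortion apply to the point x, -y, -z); pixel columns grow to the right and rows downward; lengths in m; the calibration is good to about 2 mm. A picture is of the moment at which its call begins: read the wrist's pose just before it. There is no depth.
- job.close_job(): hands the job in; it is judged then, once.
The state is a dict: "time_s": time; "joints": joint angles; "qd": joint speeds; "joint_torque": joint torques, N m; "tcp_pos": TCP position; "eef_rot": TCP orientation; "contact_force": force on the tool from outside, world axes, zero at the start; "moment": the same for the moment, N m; "gripper_width": finger opening in m; "gripper_force": force on a finger pad.
Only numpy, scipy, OpenCV 4.12 (cv2) and the standard library are available. Lean on these libraries where they do the work, as an engineer would, in place of code of your own. Each camera call takes 0.05 s, during which the arm holds its last target. There are 200 camera calls.

TASK

The flat black slide holder lies face down on the two rails of the grey turning block. Take the lifter by its upright grip, slide its blade between the rails under the holder's near edge and tip the holder up and over the step, so that it lies flat with its slides face up on the raised half of the block; never touch the holder with the gripper or the arm. Then stand the lifter flat on the worktop again, off the block, and let go.

Things in the scene. Friction and masses are not known exactly. Their poses are not given: they have to be found in the camera images.
- block: Fixed grey turning block, 120 mm wide (y). Origin on the worktop, below the step between its halves; x runs from the low near half to the raised far half, y left, z up. Low half: x -73 to 0, base plate 4 mm thick with two bright rails. At x = 0 a step rises 5 mm above the rails to the flat raised half, x 0 to 79.
- block_channel (a point): Middle of the channel between the two rails, at its open near end (67 mm before the step), on the base plate, 4 mm above the worktop. Channel: along the block's x, 60 mm wide, 12 mm deep. Rails: 14 mm wide, 67 mm long, up to the step, tops 16 mm above the worktop. Same axes as the block.
- block_bed (a point): Middle of the flat top of the raised half, 40 mm beyond the step and 21 mm above the worktop; the top is 79 x 120 mm, closed at its far end by a lip 4 mm high. Same axes as the block.
- holder_center (a point): Centre of the loose slide holder, a rigid black plate 60 x 90 x 6 mm (x, y, z), 30 to 65 g. At the start it lies on the rails, plain back up, x and y along the block's (within 0.03 rad), far edge 1 to 7 mm short of the step. z points out of the plain back: up at the start, down once turned over; then two glass slides in white windows show.
- lifter_grip (a point): Centre of the lifter's upright black grip: 46 mm long (x), 18 mm wide (y), 46 mm high, flat sides, centre 49 mm and top 72 mm above the blade's underside. x points along the blade to its tip, y left, z up. The lifter is rigid, 160 g, centre of mass up to 30 mm ahead of the grip, and stands loose on the worktop on its blade.
- lifter_tip (a point): Middle of the front edge of the lifter's flat steel blade, half-way through its thickness: 115 mm ahead of the grip's centre and 47.75 mm below it. The blade is 40 mm wide (y), 2.5 mm thick and runs back to 25 mm behind the grip's centre. Same axes as the grip.

How it is judged (in metres and radians):
On the way:
1. the lifter's tip is under the holder, at least 10 mm in from its near edge, while the holder still lies face down (x of lifter_tip in the frame of holder_center between -0.02 and 0.03 m and y of lifter_tip in the frame of holder_center between -0.035 and 0.035 m and z of lifter_tip in the frame of holder_center between -0.015 and -0.002 m and angle between holder_center's own z axis and vertical below 0.5 rad), for 0.1 s.
At the end, for the whole second after the job is handed in: The holder lies slides up and flat (0.1 rad) on the raised half, its centre 10 to 55 mm beyond the step, within 30 mm of the block's middle line, within 0.3 rad of square; the lifter stands on its blade on the worktop (0.08 rad), not touching the block, let go (angle between holder_center's own z axis and vertical above 3.04 rad and x of holder_center in the frame of block between 0.01 and 0.055 m and y of holder_center in the frame of block between -0.03 and 0.03 m and z of holder_center in the frame of block between 0.021 and 0.027 m and angle between the x axis of holder_center and the x axis of block, either way round below 0.3 rad and angle between lifter_grip's own z axis and vertical below 0.08 rad and height (world z) of lifter_grip between 0.045 and 0.052 m and contact force between block and lifter below 0.1 N and contact force between the fingers and anything else below 0.1 N).
It fails at once if the gripper or the arm touches the slide holder (contact force between any of the fingers, the arm and holder above 0.3 N).
It fails at once if the slide holder falls off the block (height (world z) of holder_center below 0.014 m).
It also fails if it takes over 51 s, if anything falls off the work surface, if the arm or the gripper's body presses on something with over 40 N, if the wrist force passes 120 N, or if a joint passes its speed limit or range.

## Working session

There is one attempt and no reset: what is moved stays moved. The work goes in short steps, Python scripts to look and compute and a shell command to move; the robot and the scene stay as the last step left them, time stands still between calls to the robot, and variables do not carry over. Pictures are saved under pics/ and viewed, at most 10 in all, crops included, and the job is handed in when it is done.

```bash
ls; mkdir -p pics; python3 - <<'E'
from plant import r, optics, job
import cv2
s=r.get_state(); print({k:s[k] for k in('time_s','tcp_pos','eef_rot','gripper_width')}, r.pinch_z)
for n in('side','top'):
    c=optics.capture(n); cv2.imwrite(f'pics/{n}0.png',c['img']); print(n,{k:v for k,v in c.items() if k!='img'})
E
```

```text
pics
{'time_s': 0.0, 'tcp_pos': array([ 0.16476753, -0.65408325,  0.22563642]), 'eef_rot': array([ 1.79906504e+02, -8.71320288e-03, -1.65866467e+02]), 'gripper_width': 0.087615893067515} 0.0188
side {'fovy': 45.59984104869448, 'cx': 277.43316738514085, 'cy': 211.3658728281652, 'dist': array([-0.11498573,  0.        ,  0.        ,  0.        ,  0.        ]), 'eye': array([0.22518778, 0.65461243, 0.46478515]), 'rotation': array([  64.80114269,    1.40985037, -155.90558595])}
top {'fovy': 50.9505733360522, 'cx': 283.04266234712856, 'cy': 212.99160117556747, 'dist': array([-0.05270371,  0.        ,  0.        ,  0.        ,  0.        ]), 'eye': array([ 0.37731015, -0.0911442 ,  0.93901216]), 'rotation': array([ 13.12472583,  -0.27285721, -92.37937184])}
```

View pics/top0.png

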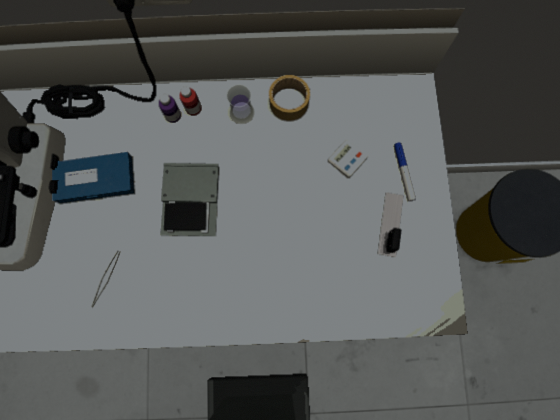

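View pics/side0.png

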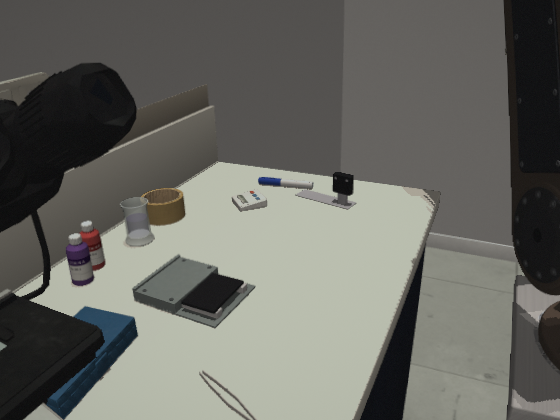

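```bash
cat > h.py <<'E'
import numpy as np, cv2
from scipy.spatial.transform import Rotation as R
def K(c):
    f=c['img'].shape[0]/2/np.tan(np.radians(c['fovy']/2)); return np.array([[f,0,c['cx']],[0,f,c['cy']],[0,0,1.]])
def cam(c,st=None):
    if 'eye' in c: return np.array(c['eye']),R.from_euler('xyz',c['rotation'],degrees=True).as_matrix()
    T=np.eye(4);T[:3,:3]=R.from_euler('xyz',st['eef_rot'],degrees=True).as_matrix();T[:3,3]=st['tcp_pos'];T=T@np.array(c['hand_eye']);return T[:3,3],T[:3,:3]
def ray(c,px,z,st=None):
    e,Rm=cam(c,st); p=cv2.undistortPoints(np.array(px,float).reshape(-1,1,2),K(c),np.array(c['dist'])).reshape(-1,2)
    d=np.c_[p[:,0],-p[:,1],-np.ones(len(p))]@Rm.T
    return e+d*((z-e[2])/d[:,2])[:,None]
def proj(c,P,st=None):
    e,Rm=cam(c,st); q=(np.atleast_2d(P)-e)@Rm; q=q*[1,-1,-1]
    return cv2.projectPoints(q,np.zeros(3),np.zeros(3),K(c),np.array(c['dist']))[0].reshape(-1,2)
E
python3 - <<'E'
import cv2,numpy as np
i=cv2.imread('pics/top0.png')
a=cv2.resize(i[155:245,155:225],None,fx=6,fy=6,interpolation=cv2.INTER_CUBIC)
b=cv2.resize(i[185:265,370:412],None,fx=6.75,fy=6.75,interpolation=cv2.INTER_CUBIC)[:540]
cv2.imwrite('pics/crop1.png',np.hstack([a,b])); print(a.shape,b.shape)
E
```

```text
(540, 420, 3) (540, 284, 3)
```

View pics/crop1.png

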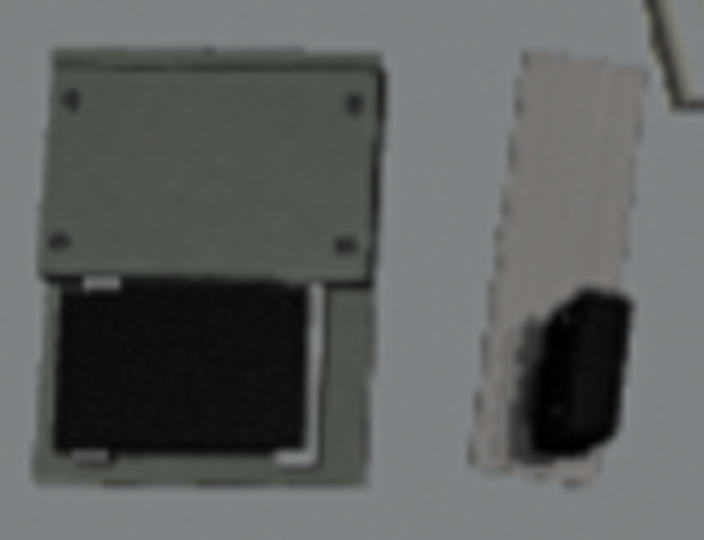

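```bash
cat > p.py <<'E'
from h import *
from plant import optics,r
from scipy.optimize import least_squares
c=optics.capture('top')
A=lambda u:(np.array(u)+.5)/6-.5+155
B=lambda u:(np.array(u)-[420,0]+.5)/6.75-.5+[370,185]
def fit(px,loc,x0):
    f=lambda q:(proj(c,np.c_[np.array(loc)[:,:2]@np.array([[np.cos(q[2]),np.sin(q[2])],[-np.sin(q[2]),np.cos(q[2])]])+q[:2],np.array(loc)[:,2]])-px).ravel()
    s=least_squares(f,x0); print(s.x[:2],np.degrees(s.x[2]),'res',np.abs(s.fun).max()); return s.x
b=fit(A([(42,275),(368,280),(33,485),(367,486),(53,50),(383,55)]),[(0,.06,.021),(0,-.06,.021),(-.073,.06,.004),(-.073,-.06,.004),(.079,.06,.025),(.079,-.06,.025)],[.4,.2,0])
l=fit(B([(525,52),(646,68),(470,465),(598,485)]),[(.115,.02,.0025),(.115,-.02,.0025),(-.025,.02,.0025),(-.025,-.02,.0025)],[.4,-.3,0])
print('grip top',ray(c,B([(548,450),(615,440),(565,300),(630,295)]),.072))
h=fit(A([(57,280),(308,284),(54,450),(305,453)]),[(.03,.045,.022),(.03,-.045,.022),(-.03,.045,.022),(-.03,-.045,.022)],[.4,.2,0])
d=b[2];M=np.array([[np.cos(d),np.sin(d)],[-np.sin(d),np.cos(d)]]);print('holder in block',M@(h-b)[:2])
c=optics.capture('side')
w=lambda q,P:np.c_[np.array(P)[:,:2]@np.array([[np.cos(q[2]),np.sin(q[2])],[-np.sin(q[2]),np.cos(q[2])]])+q[:2],np.array(P)[:,2]]
im=c['img'].copy()
big=lambda P:[tuple(np.int32(p*4)) for p in P]
im=cv2.resize(im,None,fx=4,fy=4,interpolation=cv2.INTER_CUBIC)
def poly(q,P,col): cv2.polylines(im,[np.int32((proj(c,w(q,P))+.5)*4)],True,col,1)
poly(b,[(0,.06,.021),(0,-.06,.021),(.079,-.06,.021),(.079,.06,.021)],(0,0,255))
poly(b,[(-.073,.06,.004),(-.073,-.06,.004),(0,-.06,.004),(0,.06,.004)],(0,0,255))
poly(h,[(.03,.045,.022),(.03,-.045,.022),(-.03,-.045,.022),(-.03,.045,.022)],(0,255,0))
poly(l,[(.115,.02,.0025),(.115,-.02,.0025),(-.025,-.02,.0025),(-.025,.02,.0025)],(0,255,0))
poly(l,[(.023,.009,.072),(.023,-.009,.072),(-.023,-.009,.072),(-.023,.009,.072)],(0,0,255))
cv2.imwrite('pics/ov.png',np.vstack([im[1010:1300,500:1100],im[660:860,1000:1600]]))
E
python3 p.py
```

```text
[0.62772396 0.09779097] -3.325972992643491 res 1.4400542301670782
[ 0.51797245 -0.32773022] -12.33576976667277 res 0.5918927975098995
grip top [[ 0.49260138 -0.31005609  0.072     ]
 [ 0.49470455 -0.3302336   0.072     ]
 [ 0.53726238 -0.31940895  0.072     ]
 [ 0.53796375 -0.33908503  0.072     ]]
[0.59349438 0.10576491] -2.2987905516930813 res 0.7891771709647912
holder in block [-0.03463455  0.00597462]
```

View pics/ov.png

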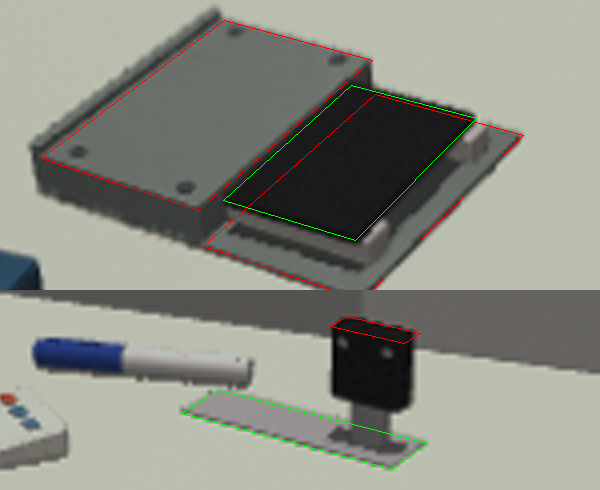

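```bash
cat > go.py <<'E'
import sys
from h import *
from plant import r
# usage: go.py heading_deg x y z [x y z ...]  (TCP targets, tool down, lifter heading)
a=[float(v) for v in sys.argv[1:]]; s=r.get_state()
R0=R.from_euler('xyz',s['eef_rot'],degrees=True); R1=R.from_euler('xyz',[180,0,a[0]+180],degrees=True)
print('t',s['time_s'],np.round(s['tcp_pos'],4),np.round(s['eef_rot'],2),'w',round(s['gripper_width'],4),'rot',np.round((R0.inv()*R1).as_rotvec(degrees=True),2))
for i in range(1,len(a),3): print(np.round(R0.inv().apply(np.array(a[i:i+3])-s['tcp_pos'])/.03,3))
E
python3 go.py -12.3 .517 -.326 .13 .517 -.326 .031
```

```text
t 0.2 [ 0.1648 -0.6543  0.226 ] [ 1.7994e+02 -1.0000e-02 -1.6586e+02] w 0.0876 rot [ 6.000e-02 -2.000e-02  2.644e+01]
[-14.058   7.741   3.205]
[-14.059   7.737   6.505]
```

```bash
python3 -m crank '[{"xyz":[-2,1.1,0.45],"delta_rot":[0,0,4],"claw":0},{"xyz":[-4,2.2,0.9],"delta_rot":[0,0,8],"claw":0},{"xyz":[-6,3.3,1.35],"delta_rot":[0,0,12],"claw":0},{"xyz":[-8,4.4,1.8],"delta_rot":[0,0,16],"claw":0},{"xyz":[-10,5.5,2.3],"delta_rot":[0,0,20],"claw":0},{"xyz":[-12,6.6,2.75],"delta_rot":[0,0,24],"claw":0},{"xyz":[-14.06,7.74,3.2],"delta_rot":[0,0,26.4],"claw":0},{"xyz":[-14.06,7.74,3.2],"delta_rot":[0,0,26.4],"claw":0},{"xyz":[-14.06,7.74,3.2],"delta_rot":[0,0,26.4],"claw":0},{"xyz":[-14.06,7.74,3.2],"delta_rot":[0,0,26.4],"claw":0},{"xyz":[-14.06,7.74,3.2],"delta_rot":[0,0,26.4],"claw":0}]' 40
python3 go.py -12.3 .517 -.326 .13 .517 -.326 .031
python3 - <<'E'
from h import *
from plant import r,optics
s=r.get_state();c=optics.capture('wrist');im=c['img'].copy()
q=np.radians(-12.33)
for (x,y) in((.518,-.3277),):
    M=np.array([[np.cos(q),np.sin(q)],[-np.sin(q),np.cos(q)]])
    for P in ([(.023,.009,.072),(.023,-.009,.072),(-.023,-.009,.072),(-.023,.009,.072)],[(.115,.02,.0025),(.115,-.02,.0025),(-.025,-.02,.0025),(-.025,.02,.0025)]):
        P=np.array(P);W=np.c_[P[:,:2]@M+[x,y],P[:,2]]
        cv2.polylines(im,[np.int32(proj(c,W,s))],True,(0,0,255),1)
cv2.imwrite('pics/w1.png',im)
E
```

```text
time_s: 1.58
tcp_pos: [0.5165, -0.327, 0.1308]
eef_rot: [-180.0, 0.0, 167.7]
contact_force: [0.9, -0.3, -0.6]
gripper_width: 0.0875
gripper_force: 0.0
t 1.575 [ 0.5165 -0.327   0.1308] [-1.8000e+02  1.0000e-02  1.6768e+02] w 0.0875 rot [-0.    0.01 -0.02]
[-0.008  0.037  0.027]
[-0.007  0.037  3.327]
```

View pics/w1.png

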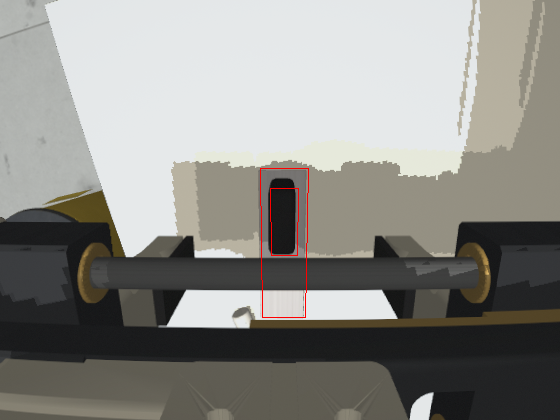

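```bash
python3 -m crank '[{"xyz":[0,0,1.1],"delta_rot":[0,0,0],"claw":0},{"xyz":[0,0,2.2],"delta_rot":[0,0,0],"claw":0},{"xyz":[0,0,3.3],"delta_rot":[0,0,0],"claw":0.3},{"xyz":[0,0,3.3],"delta_rot":[0,0,0],"claw":1},{"xyz":[0,0,3.3],"delta_rot":[0,0,0],"claw":1},{"xyz":[0,0,3.3],"delta_rot":[0,0,0],"claw":1},{"xyz":[0,0,3.3],"delta_rot":[0,0,0],"claw":1},{"xyz":[0,0,3.3],"delta_rot":[0,0,0],"claw":1},{"xyz":[0,0,3.3],"delta_rot":[0,0,0],"claw":1},{"xyz":[0,0,3.3],"delta_rot":[0,0,0],"claw":1}]' 50
python3 go.py -3.3 .5165 -.327 .131
```

```text
time_s: 2.88
tcp_pos: [0.5173, -0.3265, 0.0318]
eef_rot: [-180.0, 0.0, 167.8]
contact_force: [-0.1, -0.7, 2.7]
gripper_width: 0.0178
gripper_force: 49.9
t 2.875 [ 0.5173 -0.3265  0.0318] [-1.7998e+02  2.0000e-02  1.6775e+02] w 0.0178 rot [-0.02  0.02 -8.95]
[ 0.022 -0.023 -3.306]
```

```bash
python3 -m crank '[{"xyz":[0,0,-1],"delta_rot":[0,0,0],"claw":1},{"xyz":[0,0,-2],"delta_rot":[0,0,-2],"claw":1},{"xyz":[0,0,-2],"delta_rot":[0,0,-4],"claw":1}]'
python3 go.py -3.3 .45 -.1 .09 .4233 .1137 .09  .4233 .1137 .0403
```

```text
time_s: 3.25
tcp_pos: [0.5186, -0.3267, 0.0938]
eef_rot: [-180.0, 0.2, 171.8]
contact_force: [0.5, 0.0, -1.5]
gripper_width: 0.018
gripper_force: 49.9
t 3.25 [ 0.5186 -0.3267  0.0938] [-179.96    0.23  171.84] w 0.018 rot [-0.05  0.22 -4.86]
[3.336 7.156 0.107]
[ 5.229 14.081  0.095]
[ 5.235 14.082  1.752]
```

```bash
python3 -m crank '[{"xyz":[0.8,1.6,0],"delta_rot":[0,0,-1],"claw":1},{"xyz":[1.6,3.2,0],"delta_rot":[0,0,-2],"claw":1},{"xyz":[2.4,4.8,0],"delta_rot":[0,0,-3],"claw":1},{"xyz":[3.2,6.4,0],"delta_rot":[0,0,-4],"claw":1},{"xyz":[4,8,0],"delta_rot":[0,0,-4.9],"claw":1},{"xyz":[4.6,9.6,0],"delta_rot":[0,0,-4.9],"claw":1},{"xyz":[5,11.2,0],"delta_rot":[0,0,-4.9],"claw":1},{"xyz":[5.2,12.8,0],"delta_rot":[0,0,-4.9],"claw":1},{"xyz":[5.23,14.08,0.2],"delta_rot":[0,0,-4.9],"claw":1},{"xyz":[5.23,14.08,0.9],"delta_rot":[0,0,-4.9],"claw":1},{"xyz":[5.23,14.08,1.5],"delta_rot":[0,0,-4.9],"claw":1},{"xyz":[5.23,14.08,1.75],"delta_rot":[0,0,-4.9],"claw":1},{"xyz":[5.23,14.08,1.75],"delta_rot":[0,0,-4.9],"claw":1},{"xyz":[5.23,14.08,1.75],"delta_rot":[0,0,-4.9],"claw":1},{"xyz":[5.23,14.08,1.75],"delta_rot":[0,0,-4.9],"claw":1}]'
python3 go.py -3.3 .4233 .1137 .0403
cat > look.py <<'E'
import sys
from h import *
from plant import optics
t=optics.capture('top')['img'][150:260,150:250];s=optics.capture('side')['img'][225:345,110:310]
t=cv2.resize(t,None,fx=4,fy=4,interpolation=cv2.INTER_CUBIC);s=cv2.resize(s,None,fx=2,fy=2,interpolation=cv2.INTER_CUBIC)
s=cv2.copyMakeBorder(s,0,200,0,0,cv2.BORDER_CONSTANT);cv2.imwrite(sys.argv[1],np.clip(np.hstack([t,s])*1.5,0,255).astype(np.uint8))
E
sed -i 's/2.,fy/&/; s/cv2.resize(s,None,fx=2,fy=2/cv2.resize(s,None,fx=2,fy=2/' look.py; python3 look.py pics/l1.png
```

```text
time_s: 5.12
tcp_pos: [0.4229, 0.1144, 0.0396]
eef_rot: [180.0, 0.1, 176.6]
contact_force: [-0.5, 0.3, -2.0]
gripper_width: 0.0174
gripper_force: 49.9
t 5.125 [0.4229 0.1144 0.0396] [1.7995e+02 5.0000e-02 1.7663e+02] w 0.0174 rot [ 0.05  0.05 -0.07]
[-0.013 -0.022 -0.022]
```

View pics/l1.png

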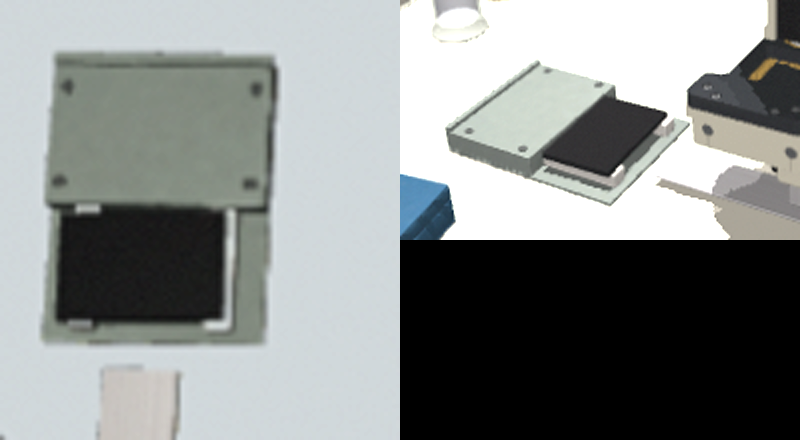

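```bash
python3 - <<'E'
from h import *
from plant import optics,r
t=optics.capture('top');s=optics.capture('side')
print('mid',ray(t,[((141.5)/4+149.5,(370)/4+149.5)],.011))
f=(np.array([[102.5,367.5]])/4+149.5);g=(np.array([[239,315.]]))
for z in (.004,.008,.012,.016): print(z,ray(t,f,z)[0][:2],ray(s,g,z)[0][:2])
o=np.array([.6277,.0978]);d=np.radians(-3.33);M=np.array([[np.cos(d),np.sin(d)],[-np.sin(d),np.cos(d)]])
for z in(.009,): print('mid in block',M@(ray(t,[(141.5/4+149.5,370/4+149.5)],z)[0][:2]-o))
im=cv2.resize(s['img'][290:350,225:325],None,fx=6,fy=6,interpolation=cv2.INTER_CUBIC);cv2.imwrite('pics/l2.png',im)
E
```

```text
mid [[0.53830087 0.10731853 0.011     ]]
0.004 [0.54169975 0.12987202] [0.53933016 0.12256986]
0.008 [0.54099649 0.12892651] [0.53660314 0.12718844]
0.012 [0.54029323 0.127981  ] [0.53387613 0.13180701]
0.016 [0.53958997 0.12703549] [0.53114911 0.13642559]
mid in block [-0.08947956  0.0047567 ]
```

View pics/l2.png

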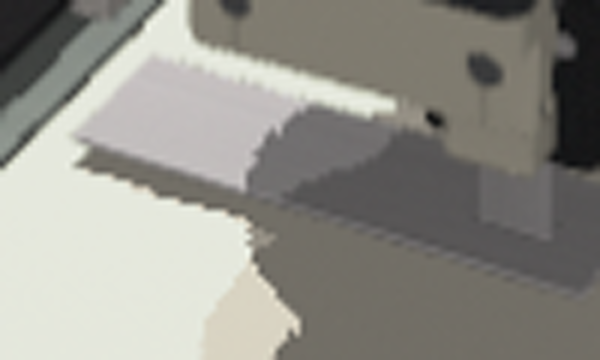

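```bash
python3 -m crank '[{"xyz":[0,-0.05,-0.02],"delta_rot":[0,0,0],"claw":1},{"xyz":[-0.25,-0.05,-0.02],"delta_rot":[0,0,0],"claw":1},{"xyz":[-0.5,-0.05,-0.02],"delta_rot":[0,0,0],"claw":1},{"xyz":[-0.75,-0.05,-0.02],"delta_rot":[0,0,0],"claw":1},{"xyz":[-1,-0.05,-0.02],"delta_rot":[0,0,0],"claw":1},{"xyz":[-1.25,-0.05,-0.02],"delta_rot":[0,0,0],"claw":1},{"xyz":[-1.5,-0.05,-0.02],"delta_rot":[0,0,0],"claw":1},{"xyz":[-1.57,-0.05,-0.02],"delta_rot":[0,0,0],"claw":1},{"xyz":[-1.57,-0.05,-0.02],"delta_rot":[0,0,0],"claw":1},{"xyz":[-1.57,-0.05,-0.02],"delta_rot":[0,0,0],"claw":1},{"xyz":[-1.57,-0.05,-0.02],"delta_rot":[0,0,0],"claw":1}]'
python3 go.py -3.3 .47 .1137 .0403
```

```text
time_s: 6.7
tcp_pos: [0.4694, 0.11, 0.0397]
eef_rot: [180.0, 0.0, 176.7]
contact_force: [-0.3, -1.3, -1.3]
gripper_width: 0.0179
gripper_force: 49.9
t 6.7 [0.4694 0.11   0.0397] [179.99   0.   176.65] w 0.0179 rot [ 0.01  0.   -0.05]
[-0.014  0.124 -0.019]
```

```bash
python3 -m crank '[{"xyz":[0,0,-0.12],"delta_rot":[0,0,0],"claw":1},{"xyz":[-0.04,0,-0.21],"delta_rot":[0,0,0],"claw":1},{"xyz":[-0.07,0,-0.3],"delta_rot":[0,0,0],"claw":1},{"xyz":[-0.12,0,-0.37],"delta_rot":[0,0,0],"claw":1},{"xyz":[-0.17,0,-0.45],"delta_rot":[0,0,0],"claw":1},{"xyz":[-0.18,0,-0.58],"delta_rot":[0,0,0],"claw":1},{"xyz":[-0.2,0,-0.72],"delta_rot":[0,0,0],"claw":1},{"xyz":[-0.26,0,-0.86],"delta_rot":[0,0,0],"claw":1},{"xyz":[-0.33,0,-1],"delta_rot":[0,0,0],"claw":1},{"xyz":[-0.43,0,-1.11],"delta_rot":[0,0,0],"claw":1},{"xyz":[-0.54,0,-1.22],"delta_rot":[0,0,0],"claw":1},{"xyz":[-0.54,0,-1.22],"delta_rot":[0,0,0],"claw":1},{"xyz":[-0.54,0,-1.22],"delta_rot":[0,0,0],"claw":1}]'
python3 go.py -3.3 .47 .1137 .0403; python3 look.py pics/l3.png
```

```text
time_s: 8.32
tcp_pos: [0.4856, 0.109, 0.0761]
eef_rot: [-180.0, -0.0, 176.6]
contact_force: [0.5, 0.8, -1.6]
gripper_width: 0.017
gripper_force: 49.9
t 8.325 [0.4856 0.109  0.0761] [-1.8000e+02 -1.0000e-02  1.7663e+02] w 0.017 rot [-0.   -0.01 -0.07]
[0.527 0.127 1.194]
```

View pics/l3.png

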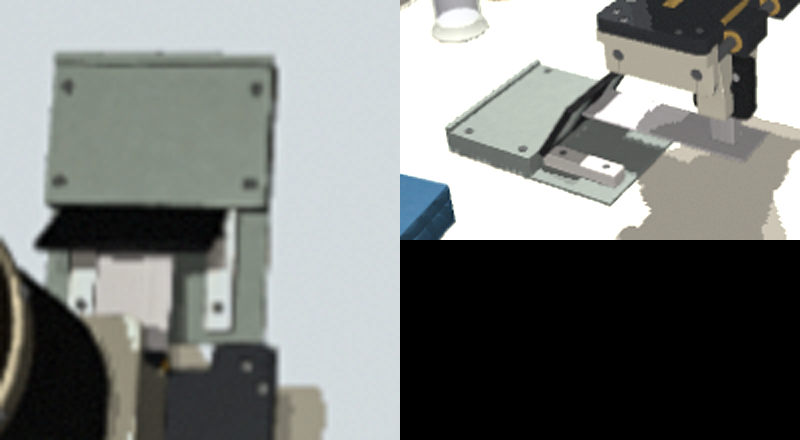

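```bash
python3 -m crank '[{"xyz":[-0.13,0,-0.08],"delta_rot":[0,0,0],"claw":1},{"xyz":[-0.27,0,-0.15],"delta_rot":[0,0,0],"claw":1},{"xyz":[-0.37,0,-0.18],"delta_rot":[0,0,0],"claw":1},{"xyz":[-0.47,0,-0.21],"delta_rot":[0,0,0],"claw":1},{"xyz":[-0.58,0,-0.22],"delta_rot":[0,0,0],"claw":1},{"xyz":[-0.69,0,-0.23],"delta_rot":[0,0,0],"claw":1},{"xyz":[-0.78,0,-0.23],"delta_rot":[0,0,0],"claw":1},{"xyz":[-0.87,0,-0.23],"delta_rot":[0,0,0],"claw":1},{"xyz":[-0.96,0,-0.23],"delta_rot":[0,0,0],"claw":1},{"xyz":[-1.05,0,-0.23],"delta_rot":[0,0,0],"claw":1},{"xyz":[-1.15,0,-0.23],"delta_rot":[0,0,0],"claw":1},{"xyz":[-1.25,0,-0.23],"delta_rot":[0,0,0],"claw":1},{"xyz":[-1.25,0,-0.23],"delta_rot":[0,0,0],"claw":1},{"xyz":[-1.25,0,-0.23],"delta_rot":[0,0,0],"claw":1},{"xyz":[-1.25,0,-0.23],"delta_rot":[0,0,0],"claw":1},{"xyz":[-1.25,0,-0.23],"delta_rot":[0,0,0],"claw":1}]'
python3 go.py -3.3 .47 .1137 .0403; python3 look.py pics/l4.png
```

```text
time_s: 10.42
tcp_pos: [0.5231, 0.1068, 0.0832]
eef_rot: [-180.0, 0.0, 176.6]
contact_force: [-0.6, -0.5, -1.6]
gripper_width: 0.0175
gripper_force: 49.9
t 10.425 [0.5231 0.1068 0.0832] [-180.      0.    176.65] w 0.0175 rot [-0.    0.   -0.05]
[1.779 0.125 1.429]
```

View pics/l4.png

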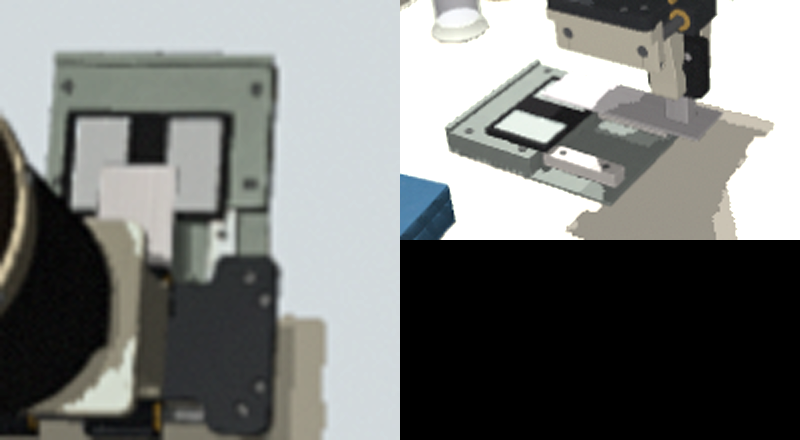

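```bash
python3 go.py -3.3 .47 -.15 .113 .47 -.15 .032; python3 -m crank '[{"xyz":[0,0,-0.5],"delta_rot":[0,0,0],"claw":1},{"xyz":[0,0,-1],"delta_rot":[0,0,0],"claw":1},{"xyz":[1,0,-1],"delta_rot":[0,0,0],"claw":1},{"xyz":[2,0,-1],"delta_rot":[0,0,0],"claw":1},{"xyz":[2,-1.5,-1],"delta_rot":[0,0,0],"claw":1},{"xyz":[2,-3,-1],"delta_rot":[0,0,0],"claw":1},{"xyz":[2,-4.5,-1],"delta_rot":[0,0,0],"claw":1},{"xyz":[2,-6,-1],"delta_rot":[0,0,0],"claw":1},{"xyz":[2,-7.5,-1],"delta_rot":[0,0,0],"claw":1},{"xyz":[2,-8.5,-1],"delta_rot":[0,0,0],"claw":1},{"xyz":[2,-8.5,-1],"delta_rot":[0,0,0],"claw":1},{"xyz":[2,-8.5,0],"delta_rot":[0,0,0],"claw":1},{"xyz":[2,-8.5,1],"delta_rot":[0,0,0],"claw":1},{"xyz":[2,-8.5,1.4],"delta_rot":[0,0,0],"claw":1},{"xyz":[2,-8.5,1.4],"delta_rot":[0,0,0],"claw":1},{"xyz":[2,-8.5,1.4],"delta_rot":[0,0,0],"claw":1}]'
python3 go.py -3.3 .47 -.15 .0318
```

```text
t 10.525 [0.5231 0.1068 0.0832] [180.     0.   176.64] w 0.0182 rot [ 0.    0.   -0.06]
[ 1.265 -8.65  -0.994]
[ 1.265 -8.651  1.706]
time_s: 12.52
tcp_pos: [0.4492, -0.144, 0.0423]
eef_rot: [180.0, 0.1, 176.7]
contact_force: [0.1, -0.5, -2.0]
gripper_width: 0.0176
gripper_force: 49.9
t 12.525 [ 0.4492 -0.144   0.0423] [1.8000e+02 1.0000e-01 1.7667e+02] w 0.0176 rot [ 0.    0.1  -0.03]
[-0.702 -0.16   0.35 ]
```

Lower slowly, open, then rise.

```bash
python3 -m crank '[{"xyz":[0,0,0.15],"delta_rot":[0,0,0],"claw":1},{"xyz":[0,0,0.3],"delta_rot":[0,0,0],"claw":1},{"xyz":[0,0,0.34],"delta_rot":[0,0,0],"claw":1},{"xyz":[0,0,0.34],"delta_rot":[0,0,0],"claw":1},{"xyz":[0,0,0.34],"delta_rot":[0,0,0],"claw":1}]'
```

```text
time_s: 13.15
tcp_pos: [0.4485, -0.1442, 0.0318]
eef_rot: [-180.0, 0.0, 176.7]
contact_force: [-4.5, 2.7, 11.7]
gripper_width: 0.0177
gripper_force: 49.9
```

```bash
python3 -m crank '[{"xyz":[0,0,0],"delta_rot":[0,0,0],"claw":0.6},{"xyz":[0,0,0],"delta_rot":[0,0,0],"claw":0.3},{"xyz":[0,0,0],"delta_rot":[0,0,0],"claw":0},{"xyz":[0,0,0],"delta_rot":[0,0,0],"claw":0},{"xyz":[0,0,0],"delta_rot":[0,0,0],"claw":0},{"xyz":[0,0,0],"delta_rot":[0,0,0],"claw":0},{"xyz":[0,0,-1],"delta_rot":[0,0,0],"claw":0},{"xyz":[0,0,-2.5],"delta_rot":[0,0,0],"claw":0},{"xyz":[0,0,-4],"delta_rot":[0,0,0],"claw":0},{"xyz":[0,0,-4],"delta_rot":[0,0,0],"claw":0},{"xyz":[0,0,-4],"delta_rot":[0,0,0],"claw":0},{"xyz":[0,0,-4],"delta_rot":[0,0,0],"claw":0},{"xyz":[0,0,-4],"delta_rot":[0,0,0],"claw":0}]'
python3 - <<'E'
from h import *
from plant import optics
t=optics.capture('top')['img'][140:290,150:350];s=optics.capture('side')['img'][140:340,110:400]
t=cv2.resize(t,None,fx=2,fy=2);s=cv2.resize(s,None,fx=1.38,fy=1.5)
print(t.shape,s.shape);cv2.imwrite('pics/l5.png',np.clip(np.hstack([t,s])*1.2,0,255).astype(np.uint8))
E
```

```text
time_s: 14.78
tcp_pos: [0.4477, -0.1442, 0.15]
eef_rot: [-180.0, -0.1, 176.6]
contact_force: [-0.4, -0.3, 0.6]
gripper_width: 0.0876
gripper_force: 0.0
(300, 400, 3) (300, 400, 3)
```

View pics/l5.png

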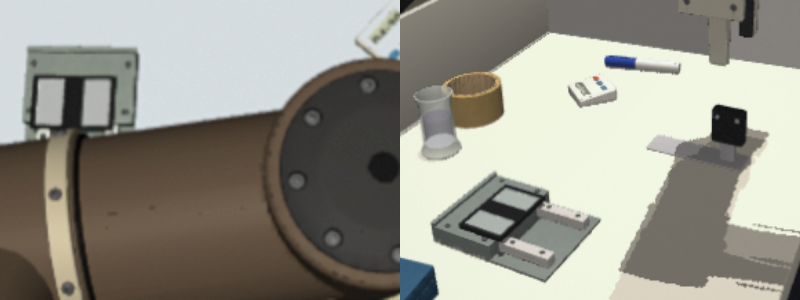

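The picture shows the holder flat and slides up on the raised half. The lifter stands on the worktop, clear of the block, and the gripper is free above it.

```bash
python3 -c "
from plant import job
print(job.close_job())"
```

```text
the job is handed in; nothing more can be done
None
```

I handed the job in at about 15 s of the 51 s allowed: the last picture shows the holder flat and slides up on the raised half, and the lifter standing free on the worktop off the block; no verdict was returned.

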